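# Load the work lamp's battery

### The arm

A 6-joint arm with a two-finger parallel gripper is mounted at the origin on the work surface. World frame = base frame: x ahead of the robot, y to its left, z up, the work surface at z = 0. Lengths are in m, angles in rad, forces in N, time in s.
With the tool pointing down it reaches from about 0.225 to 0.875 m from the base axis. Payload 3.4 kg.
Tool frame: the origin (TCP) lies midway between the tips of the shut fingers; the grasp point (between the pads) lies 19 mm behind it; x points along the fingers, z is the direction in which the jaws open and shut, and the axes are right-handed (so a half turn about x gives the same grasp; the last joint's range is limited). The gripper opens to 85 mm and grips with 20 to 120 N. Pads are 22 mm wide; open, the fingers measure 114 mm over their backs; the gripper's body (76 mm by 85 mm) begins 54 mm behind the grasp point. The pads swing forward as they close: fully open they stand 13 mm farther back than shut.
Start: joints at [-1.276, 0.276, 1.505, -0, 1.361, -0.121], TCP at [0.232, -0.526, 0.231] pointing down, gripper open.
Joint ranges: [-2.89, 2.89], [-0.75, 2.08], [0.22, 2.7], [-1.18, 4.32], [0.11, 2.71], [-2.7, 2.7]. Speed limits (rad/s): [2.57, 2.57, 3.14, 3.14, 3.14, 3.14].

### API

Orientations are given as a unit quaternion [w, x, y, z].
In Python, from rig import manip, eyes gives the robot as it stands. The module is installed in compiled form; this text tells all that it offers.
- The arm moves only by the shell command python3 -m crank 'ROWS' [FORCE]. ROWS is JSON, a list of rows, each a list of 7 numbers: the shift along the tool's x, y, z in cm, then the turn, a rotation vector about the tool's x, y, z in degrees, then the finger opening in cm, from 0 to 8.54. A call has 1 to 5 rows; each row is the pose to reach, as a shift and turn from the pose commanded when the call began, along the tool's axes at that moment; what a row does not reach only later rows make up. A row lasts 1/8 s, in which the tool goes at most 62.5 mm and 10.7 degrees, less where a joint would pass 70% of its speed; a pose out of reach is approached as far as the arm can. A call with a gripper value outside its range is refused whole. The fingers move at their own pace and stop on an object; FORCE is the grip in N (left out, the last holds). Time passes only in rows, so rows that repeat a pose let the fingers close. It gives the time, the measured TCP pose, the force and the opening at its end, in the units of the state.
- manip.get_state(): the state, without advancing time (a new reading comes with each control period).
- eyes.get_image(name): name is "side" or "top" or "wrist"; returns a dict with "color" (400x640x3 uint8, blue, green, red), "z_map" (400x640 float32, m along the optical axis (not along the pixel's ray), 0 where there is no reading), "vertical_fov" (degrees; the focal length in pixels is half the picture's height over the tangent of half this angle, whatever the lens; pixels are square), "cx", "cy" (the principal point, pixels), "eye" and "attitude" of the camera in the world. Camera axes: x right, y up, looking along -z (the intrinsics and any distortion apply to the point x, -y, -z); pixel columns grow to the right and rows downward; lengths in m; the calibration is good to about 2 mm. A picture is of the moment at which its call begins.
- manip.sign_off(): hands the job in, once; it reports no verdict.
The state is a dict: "clock": time; "qpos": joint angles; "qd": joint speeds; "effort": joint torques, N m; "position": TCP position; "ee_rot": TCP orientation; "contact_force": force on the tool from outside, world axes, zero at the start; "moment": the same for the moment, N m; "width": finger opening in m.
Only numpy, scipy, OpenCV 4.12 (cv2) and the standard library are available. Lean on these libraries where they do the work, as an engineer would, in place of code of your own. Each camera call takes 0.05 s, during which the arm holds its last target.

### The job

Put the green cell into the open battery bay of the work lamp, flat end against the coil spring and brass button under the red lip: press it back against the spring, roll the button end down past the lip and leave it lying fully home, level and held by the spring. Be gentle: never press the cell on the lamp with more than 25 N, and leave the other things on the bench where they are.

Things in the scene. Friction and masses are not known exactly. Their poses are not given: they have to be found in the camera images.
- lamp: Grey work lamp on its back, fixed to the bench, 250 x 90 mm, base plate 14 mm thick. Origin: centre of its underside; x runs from the battery bay to the raised LED head (x 35 to 120, 46 mm high), z up. The white cell holder on it sits up to 14 mm either way along x of its middle place, NOT measured: find it by feel. It is stiff and stays put in use.
- bay (a point): Fixed to the lamp (its axes): middle of the seated cell if the holder is at its middle place, at lamp x -39, y 0, z 40.5 mm; the real place is offset by -14 to +14 mm along x. Two white V rails within y +-13 mm, lamp x -69 to -17, carry the cell, axis along lamp x, its underside at z 24. Holder plate: 34 mm wide, x -105 to 0, top at z 18; beside the cell nothing else is higher.
- spring_tip (a point): Fixed to the lamp: tip of the free coil spring's smooth domed brass cap (radius 8 mm) (holder in middle place), lamp x -66.5, y 0, z 40.5 mm; same unknown offset. It yields along lamp -x only, 1 N per mm from zero, solid after 12.5 mm; then force climbs steeply. Black spring block behind it: x -103 to -89, 34 mm wide, top at z 47. When seated it stays pressed 3.5 mm.
- lip (a point): Fixed to the lamp: middle of the red lip's free lower edge for the holder at its middle place, lamp x -12, y 0, z 48 mm; same unknown offset. Lip: x -12 to -8, 34 mm wide, z 48 to 51, on a black contact wall x -8 to -2, top at z 51. To pass it the spring must be pressed 8.5 to 11.5 mm (8.5 to 11.5 N), moving slowly, cell nearly level; it goes in tilted about 30 degrees, button end up.
- cell: The fresh cell, green with a white band near the button end, 33 mm in diameter, 62 mm long overall, 130 g; lies on the bench at the start and can roll. Origin: on its axis at mid length; x points along the axis to the button (+) end. The green body runs from x -31 to 25 mm, the brass button (11 mm in diameter) from 25 to 31 mm.
- cell_plus (a point): Tip of the cell's brass button, on the axis.
- cell_flat (a point): Centre of the cell's flat end.
- spent_cell: Bystander: a spent cell, grey with a black band, same size, standing on its flat end, button up. Origin at its mid height (31 mm above the bench), x up.
- tape: Bystander: orange tape measure, 66 x 32 x 60 mm, standing. Origin: centre of its underside.
- wrench: Bystander: steel wrench lying flat. Origin: under its middle.
- offcut: Bystander: L-shaped steel bar offcut, legs about 90 mm, 18 mm thick. Origin: underside, at the middle of one leg.
Not all that is in view belongs to the job. There is more than one size of the cell; the job needs the largest.

How it is judged:
At the end, for the whole second after the job is handed in: The released cell lies at rest and level in the holder: middle at lamp z 37.5 to 42.5 mm, y within 3 mm, x -56 to -22 mm, axis within 0.06 rad of lamp x, button towards the LED head, and the spring bearing on it (contact forces of cell and lamp over 3 N) (x of cell in the frame of lamp between -0.056 and -0.022 m and y of cell in the frame of lamp between -0.003 and 0.003 m and z of cell in the frame of lamp between 0.0375 and 0.0425 m and angle between the x axis of cell and the x axis of lamp, either way round below 0.06 rad and x of cell_plus in the frame of lamp above -0.03 m and contact force between cell and lamp above 3 N and linear speed of cell below 0.01 m/s); the robot touches nothing.
It fails at once if the cell is pressed against the lamp with more than 25 N (sum of their contact forces) (contact force between cell and lamp above 25 N).
It fails at once if a bystander is moved more than 30 mm (distance of any of spent_cell, tape, wrench, offcut from where it was at the start of the episode above 0.03 m).
It also fails if it takes over 72 s, if anything falls off the work surface, if the arm or the gripper's body presses on something with over 40 N, if the wrist force passes 120 N, or if a joint passes its speed limit or range.

## Working session

There is one attempt and no reset: what is moved stays moved. The work goes in short steps, Python scripts to look and compute and a shell command to move; the robot and the scene stay as the last step left them, time stands still between calls to the robot, and variables do not carry over. Pictures are saved under pics/ and viewed, and the job is handed in when it is done.

```bash
mkdir -p pics; ls; cat > h.py <<'E'
import numpy as np, cv2
from rig import manip, eyes
from scipy.spatial.transform import Rotation as R
def rot(q): return R.from_quat([q[1],q[2],q[3],q[0]])
def K(im):
    h=im['color'].shape[0]; f=h/2/np.tan(np.radians(im['vertical_fov'])/2); return f,im['cx'],im['cy']
def att(im):
    a=np.array(im['attitude'],float); return a if a.shape==(3,3) else rot(a).as_matrix()
def dep(im,u,v,z):
    f,cx,cy=K(im); p=np.stack([(u-cx)/f*z,-(v-cy)/f*z,-z*np.ones_like(z)],-1)
    return p@att(im).T+np.array(im['eye'])
def cloud(im):
    v,u=np.mgrid[0:400,0:640].astype(float); return dep(im,u,v,im['z_map'].astype(float))
def proj(im,P):
    f,cx,cy=K(im); p=(np.atleast_2d(P)-np.array(im['eye']))@att(im); return np.c_[cx-f*p[:,0]/p[:,2],cy+f*p[:,1]/p[:,2]]
def onplane(im,u,v,zw):
    f,cx,cy=K(im); d=att(im)@np.array([(u-cx)/f,-(v-cy)/f,-1]); e=np.array(im['eye']); return e+d*(zw-e[2])/d[2]
E
python3 - <<'E'
from h import *
import pickle
for n in ['top','side','wrist']:
    im=eyes.get_image(n); pickle.dump(im,open(n+'.pkl','wb')); cv2.imwrite(f'pics/{n}0.png',im['color'])
    print({k:v for k,v in im.items() if k not in('color','z_map')})
print(manip.get_state())
E
```

```text
pics
{'vertical_fov': 52.81652627197994, 'cx': 320.2064912154261, 'cy': 203.43953895166018, 'eye': array([0.49553305, 0.13752576, 1.06831197]), 'attitude': array([ 0.71269932,  0.02727762, -0.04106318, -0.69973525])}
{'vertical_fov': 48.84823009541239, 'cx': 313.7632689878357, 'cy': 198.0068326086693, 'eye': array([0.53146211, 0.85424516, 0.58469602]), 'attitude': array([-0.04126153, -0.01239759,  0.45553717,  0.88917359])}
{'vertical_fov': 62.14004748865927, 'cx': 318.02073510874186, 'cy': 200.28308672868874, 'eye': array([ 0.29677468, -0.49756362,  0.37357481]), 'attitude': array([ 0.82979825, -0.11542334,  0.07560755, -0.54073637])}
{'clock': 0.15, 'qpos': array([-1.27601455e+00,  2.76458478e-01,  1.50584482e+00, -2.45973206e-05,
        1.36069788e+00, -1.20987431e-01]), 'qd': array([-0.00019961, -0.00204894, -0.00261973, -0.00236014, -0.00146305,
        0.00050221]), 'effort': array([ 2.00108247e-03, -4.17143226e+01, -2.46031862e+01, -1.29959567e-04,
        7.59775692e-03, -6.12932766e-06]), 'position': array([ 0.23211684, -0.52563532,  0.23063244]), 'ee_rot': array([ 0.59204412,  0.3863517 ,  0.59281779, -0.38572424]), 'contact_force': array([ 0.16563181, -0.05891558, -0.53225104]), 'moment': array([0.00037998, 0.00251981, 0.00575381]), 'width': 0.08571513714919397}
```

View pics/top0.png

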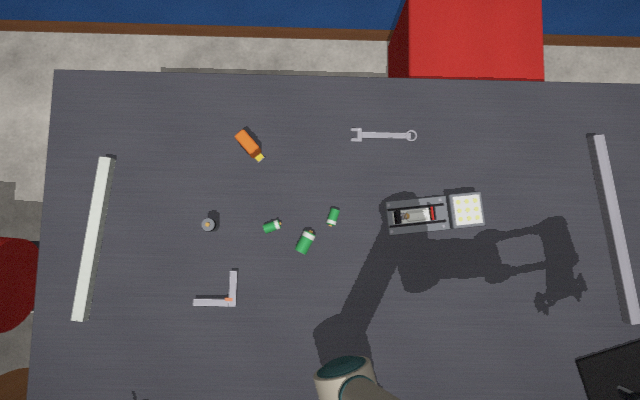

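View pics/side0.png

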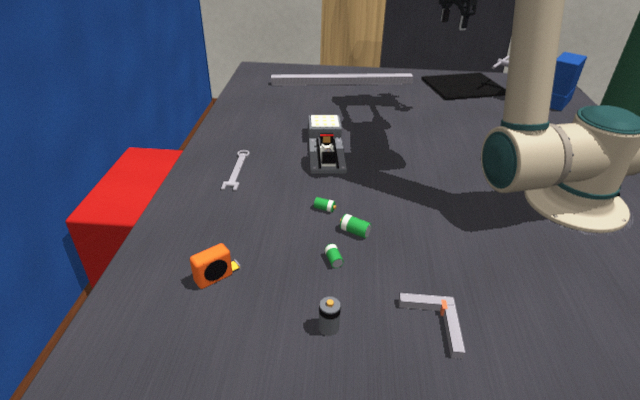

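View pics/wrist0.png

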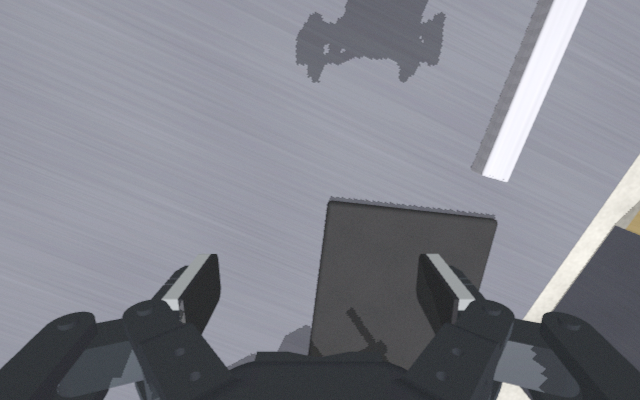

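Three green cells could be taken for the target. In the top view they are at (306,241), the biggest, and at (272,226) and (333,216), both smaller. In the side view they are at (355,226), (333,255) and (324,204). The lamp is at (435,213) in the top view, with its LED head to the right. Next I'll look at a crop and measure.

```bash
python3 - <<'E'
from h import *
import pickle
im=pickle.load(open('top.pkl','rb'))
a=cv2.resize(im['color'][190:270,250:350],(750,600),interpolation=cv2.INTER_CUBIC)
b=cv2.resize(im['color'][180:250,375:495],(800,466),interpolation=cv2.INTER_CUBIC)
cv2.imwrite('pics/c1.png',a); cv2.imwrite('pics/c2.png',b)
C=cloud(im)
hsv=cv2.cvtColor(im['color'],cv2.COLOR_BGR2HSV)
m=cv2.inRange(hsv,(50,120,40),(80,255,255)); m[:,:200]=0;m[260:]=0
n,l,s,c=cv2.connectedComponentsWithStats(m)
for i in range(1,n):
    if s[i][4]>30:
        P=C[l==i]; print(s[i],P.mean(0),P.max(0)[2])
for p in [(306,255),(280,200),(460,180),(400,240)]: print(C[p[1],p[0]])
for n in ['side']:
    im=pickle.load(open('side.pkl','rb'))
    cv2.imwrite('pics/c3.png',cv2.resize(im['color'][100:280,270:400],(578,600*1),interpolation=cv2.INTER_CUBIC))
E
```

```text
[328 208  11  13  92] [0.57020946 0.08364344 0.02272389] 0.02793782081463192
[263 221  13  12  93] [0.53323114 0.25001424 0.02186178] 0.02795104893453826
[295 236  17  18 178] [0.4896667  0.16004991 0.0294905 ] 0.03651578486490381
[0.46240961 0.15256069 0.00166278]
[0.60612422 0.22449869 0.00339575]
[ 0.67039217 -0.25914149 -0.00104333]
[ 0.50600483 -0.095607    0.00092833]
```

View pics/c1.png

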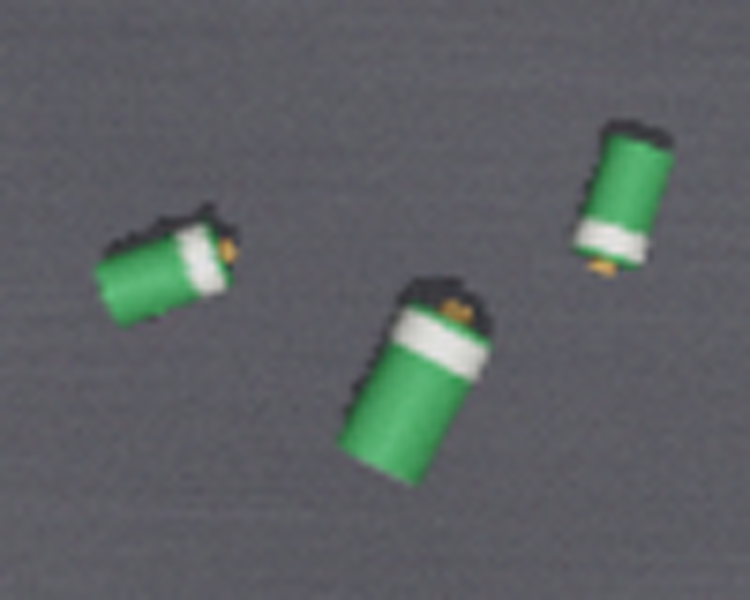

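View pics/c2.png

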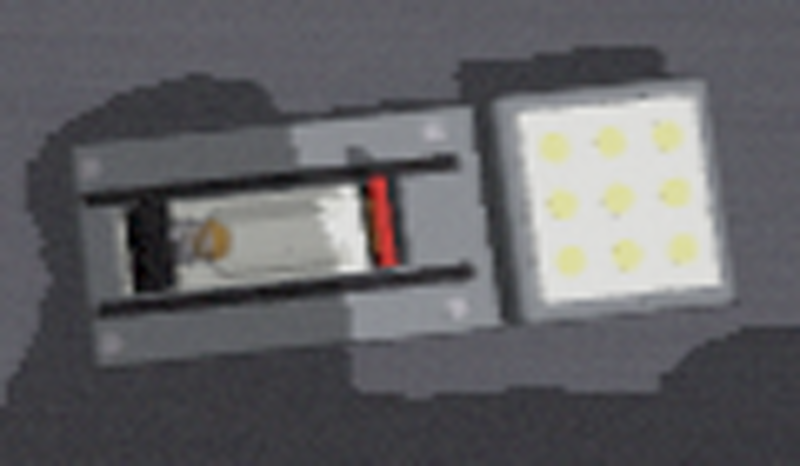

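View pics/c3.png

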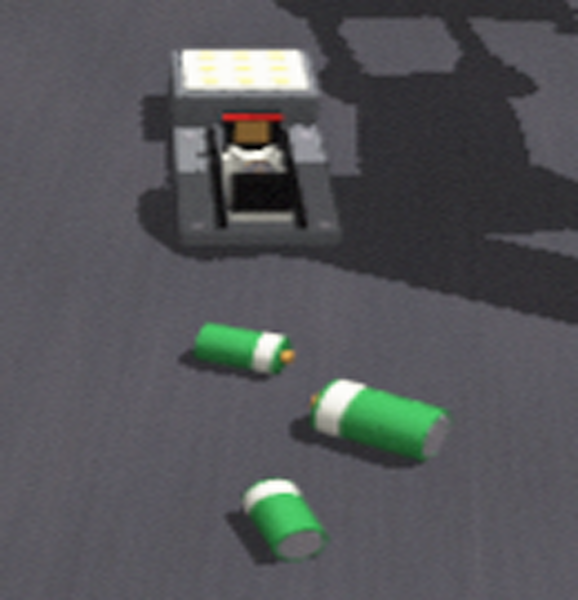

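The crop confirms that the big cell is at top (306,241), with its flat end near (300.7,251.7) and its button near (310.9,231.3). The lip is at about (432,213) and the spring cap at about (407,216). Now I'll work out the poses.

```bash
python3 - <<'E'
from h import *
import pickle
np.set_printoptions(precision=4,suppress=True)
im=pickle.load(open('top.pkl','rb')); C=cloud(im)
# cell
f=onplane(im,300.7,251.7,.0165); b=onplane(im,310.9,231.3,.0165)
print('flat',f,'button',b,np.linalg.norm(f-b), np.degrees(np.arctan2(*(b-f)[[1,0]])))
sub=C[228:258,290:320].reshape(-1,3); s=sub[(sub[:,2]>.012)&(sub[:,2]<.045)]
r=cv2.minAreaRect((s[:,:2]*1000).astype(np.float32)); print(len(s),r)
r=cv2.minAreaRect((s[s[:,2]>.024][:,:2]*1000).astype(np.float32)); print(r)
# lamp: head
sub=C[185:240,440:490].reshape(-1,3); s=sub[(sub[:,2]>.04)&(sub[:,2]<.055)]
print('head',cv2.minAreaRect((s[:,:2]*1000).astype(np.float32)),s[:,2].mean())
sub=C[185:245,370:490].reshape(-1,3); s=sub[(sub[:,2]>.0085)&(sub[:,2]<.07)]
print('lamp',cv2.minAreaRect((s[:,:2]*1000).astype(np.float32)))
P=lambda x,y,z:onplane(im,375+x/6.667,180+y/6.667,z)
for c in [(75,148),(98,366)]: print('base back',P(*c,.014))
for c in [(495,100),(703,82),(732,302),(522,320)]: print('head',P(*c,.046))
for c in [(364,178),(378,266)]: print('lip rear edge',P(*c,.051))
for c in [(140,197),(148,292)]: print('block',P(*c,.047))
print('dome tip',P(232,240,.0405))
st=manip.get_state(); print(rot(st['ee_rot']).as_matrix())
w=pickle.load(open('wrist.pkl','rb')); Rt=rot(st['ee_rot']).as_matrix()
print('cam in tool',Rt.T@(w['eye']-st['position']), '\n',Rt.T@att(w))
E
```

```text
flat [0.4711 0.1663 0.0165] button [0.5244 0.1409 0.0165] 0.058973501334701695 -25.501276447404383
285 ((498.90850830078125, 154.8506622314453), (32.61735153198242, 61.88928985595703), 62.68299865722656)
((495.8949890136719, 155.4785614013672), (29.84115982055664, 55.97732925415039), 63.72884750366211)
head ((586.7597045898438, -259.13177490234375), (89.70384216308594, 84.77259826660156), 7.365988731384277) 0.04570680748081448
lamp ((577.2083740234375, -179.81472778320312), (90.02754211425781, 245.2589569091797), 6.883152961730957)
base back [ 0.6047 -0.0565  0.014 ]
base back [ 0.5187 -0.0657  0.014 ]
head [ 0.6231 -0.2132  0.046 ]
head [ 0.6317 -0.2943  0.046 ]
head [ 0.5468 -0.3037  0.046 ]
head [ 0.5385 -0.2224  0.046 ]
lip rear edge [ 0.5914 -0.1606  0.051 ]
lip rear edge [ 0.5578 -0.1657  0.051 ]
block [ 0.5829 -0.0754  0.047 ]
block [ 0.5465 -0.0785  0.047 ]
dome tip [ 0.5675 -0.1123  0.0405]
[[-0.0004  0.9148  0.4039]
 [ 0.0013  0.4039 -0.9148]
 [-1.      0.0001 -0.0014]]
cam in tool [-0.1429  0.0705  0.0002] 
 [[-0.0008  0.2735 -0.9619]
 [-0.0001  0.9619  0.2735]
 [ 1.      0.0003 -0.0007]]
```

```bash
cat >> h.py <<'E'
np.set_printoptions(precision=4,suppress=True)
def toolR(yaw,tilt=0):
    "tool y toward the flat end; yaw = heading of button dir (deg), tilt = button up (deg)"
    y,t=np.radians(yaw),np.radians(tilt)
    X=np.array([np.cos(y),np.sin(y),0]);Z=np.array([0,0,1.])
    a=np.cos(t)*X+np.sin(t)*Z; d=np.sin(t)*X-np.cos(t)*Z
    return np.c_[d,-a,np.cross(d,-a)]
def cmd(p,Rt):
    st=manip.get_state(); R0=rot(st['ee_rot']).as_matrix()
    s=R0.T@(np.array(p)-st['position'])*100; w=np.degrees(R.from_matrix(R0.T@Rt).as_rotvec())
    print('shift cm',s.round(2),'turn',w.round(1),'| t',st['clock'],'F',st['contact_force'],'w',st['width'])
E
python3 -c "
from h import *
cmd([.495,.1565,.15],toolR(-26.5))"
```

```text
shift cm [  8.14  51.6  -51.77] turn [-129.7   -0.    -0.1] | t 0.15 F [ 0.1656 -0.0589 -0.5323] w 0.08571513714919397
```

```bash
python3 -m crank '[[8,51.6,-51.8,-130,0,0,6.5],[8,51.6,-51.8,-130,0,0,6.5],[8,51.6,-51.8,-130,0,0,6.5],[8,51.6,-51.8,-130,0,0,6.5],[8,51.6,-51.8,-130,0,0,6.5]]' 40
python3 -c "
from h import *
cmd([.495,.1565,.15],toolR(-26.5))"
```

```text
clock: 0.78
position: [0.3443, -0.2343, 0.1971]
ee_rot: [0.703, 0.075, 0.703, -0.075]
contact_force: [1.0, -0.2, -0.3]
width: 0.065
shift cm [ 4.71 41.38  6.5 ] turn [-75.7   0.    0. ] | t 0.775 F [ 1.042  -0.2195 -0.2702] w 0.06500674842876009
```

```bash
python3 -m crank '[[4.7,41.4,6.5,-75.7,0,0,6.5],[4.7,41.4,6.5,-75.7,0,0,6.5],[4.7,41.4,6.5,-75.7,0,0,6.5],[4.7,41.4,6.5,-75.7,0,0,6.5],[4.7,41.4,6.5,-75.7,0,0,6.5]]'
python3 -c "
from h import *
cmd([.495,.1565,.15],toolR(-26.5))"
```

```text
clock: 1.4
position: [0.4576, 0.055, 0.1623]
ee_rot: [0.661, -0.251, 0.661, 0.251]
contact_force: [0.8, -0.5, 0.2]
width: 0.065
shift cm [1.23 5.11 9.53] turn [-21.9   0.    0.1] | t 1.4 F [ 0.8031 -0.5146  0.1805] w 0.06501256709428006
```

```bash
python3 -m crank '[[1.2,5.1,9.5,-22,0,0,6.5],[1.2,5.1,9.5,-22,0,0,6.5],[1.2,5.1,9.5,-22,0,0,6.5],[1.2,5.1,9.5,-22,0,0,6.5]]'
cat > look.py <<'E'
import sys,pickle
from h import *
im=eyes.get_image('wrist'); pickle.dump(im,open('wrist.pkl','wb')); cv2.imwrite('pics/'+sys.argv[1],im['color'])
print(manip.get_state()['position'],manip.get_state()['qpos'])
E
python3 look.py w1.png
```

```text
clock: 1.9
position: [0.4943, 0.1536, 0.1501]
ee_rot: [0.602, -0.371, 0.603, 0.371]
contact_force: [-0.2, 0.7, -0.2]
width: 0.0651
[0.4943 0.1531 0.1503] [ 0.1663  0.2513  1.7536 -0.0007  1.1377 -0.9359]
```

View pics/w1.png

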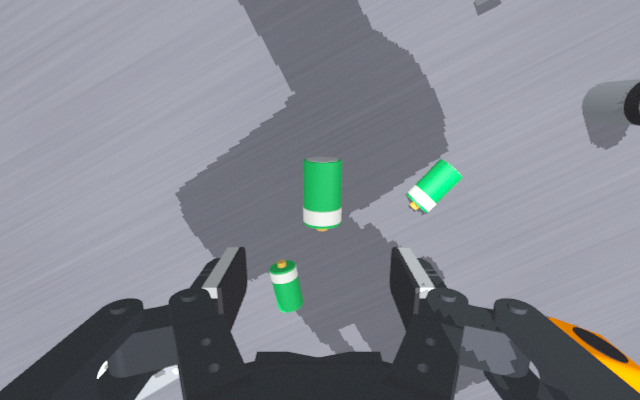

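The big cell stands at (322,193) in the wrist view, flat end up at row 157 and button at (321,230). The nearest small cells are at (285,287) and (434,187).

```bash
python3 - <<'E'
from h import *
import pickle
im=pickle.load(open('wrist.pkl','rb')); C=cloud(im)
def rect(v0,v1,u0,u1,zmin):
    sub=C[v0:v1,u0:u1].reshape(-1,3); s=sub[(sub[:,2]>zmin)&(sub[:,2]<.045)]
    print(cv2.minAreaRect((s[:,:2]*1000).astype(np.float32)), s[:,2].max())
rect(150,236,298,348,.018); rect(150,236,298,348,.025)
rect(255,315,265,305,.012)
for c in [(321,230),(322,160)]: print(onplane(im,*c,.0165))
print('tcp proj now->', proj(im,manip.get_state()['position']), proj(im,[.495,.1565,.0165]))
p0=onplane(im,304,185,.0165);p1=onplane(im,303.5,215,.0165);p2=onplane(im,342,185,.0165);p3=onplane(im,342,215,.0165);print(p0,p1,p2,p3)
E
```

```text
((500.80816650390625, 155.2401123046875), (32.049007415771484, 62.23028564453125), 62.6336669921875) 0.035347826003239435
((498.18780517578125, 156.28765869140625), (29.727293014526367, 56.19374084472656), 62.97652816772461) 0.035347826003239435
((563.9486694335938, 85.296630859375), (24.303482055664062, 48.04186248779297), 72.4581069946289) 0.026659196587055234
[0.5294 0.1392 0.0165]
[0.4738 0.168  0.0165]
tcp proj now-> [[315.8291 257.369 ]] [[321.0573 187.943 ]]
[0.4861 0.1446 0.0165] [0.5099 0.1318 0.0165] [0.5007 0.1737 0.0165] [0.5251 0.162  0.0165]
```

```bash
python3 -c "
from h import *
cmd([.498,.1563,.05],toolR(-27.1))"
```

```text
shift cm [10.03 -0.19  0.46] turn [ 0.3 -0.1 -0. ] | t 1.95 F [ 0.1945  0.3353 -0.1547] w 0.06489486717195701
```

```bash
python3 -m crank '[[5,-0.2,0.45,0.3,0,0,5.5],[10,-0.2,0.45,0.3,0,0,5.5],[10,-0.2,0.45,0.3,0,0,5.5],[10,-0.2,0.45,0.3,0,0,5.5]]'
python3 look.py w2.png; python3 -c "
from h import *
cmd([.498,.1563,.005],toolR(-27.1))"
```

```text
clock: 2.45
position: [0.4999, 0.1565, 0.052]
ee_rot: [0.604, -0.369, 0.603, 0.368]
contact_force: [0.2, 0.3, 0.3]
width: 0.0548
[0.5005 0.1567 0.0525] [ 0.1709  0.3652  1.8725 -0.0002  0.8999 -0.9264]
shift cm [ 4.75  0.22 -0.16] turn [-0.   0.1  0.2] | t 2.5 F [ 0.6043 -0.289   0.6256] w 0.055099182907543474
```

View pics/w2.png

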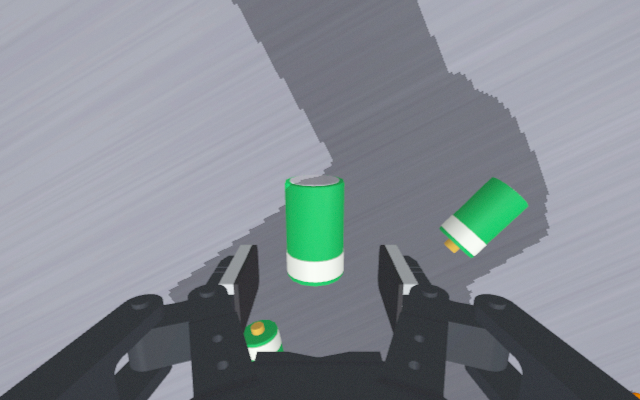

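The cell at (315,230) is centred between the pads, so I'm going down to grip it.

```bash
python3 -m crank '[[2.5,0.2,-0.1,0,0,0,5.5],[4.6,0.2,-0.1,0,0,0,5.5],[4.6,0.2,-0.1,0,0,0,5.5],[4.6,0.2,-0.1,0,0,0,3.0],[4.6,0.2,-0.1,0,0,0,3.0]]' 60
python3 -m crank '[[0,0,0,0,0,0,2.8],[0,0,0,0,0,0,2.8],[0,0,0,0,0,0,2.8],[0,0,0,0,0,0,2.8]]' 60
python3 look.py w3.png
```

```text
clock: 3.12
position: [0.4979, 0.1572, 0.0064]
ee_rot: [0.604, -0.37, 0.602, 0.369]
contact_force: [-0.5, -0.8, 5.2]
width: 0.0312
clock: 3.62
position: [0.4979, 0.1572, 0.0065]
ee_rot: [0.604, -0.37, 0.602, 0.369]
contact_force: [-0.8, -0.6, 5.9]
width: 0.0312
[0.4979 0.1572 0.0064] [ 0.1728  0.4254  1.9269 -0.0005  0.7859 -0.9257]
```

View pics/w3.png

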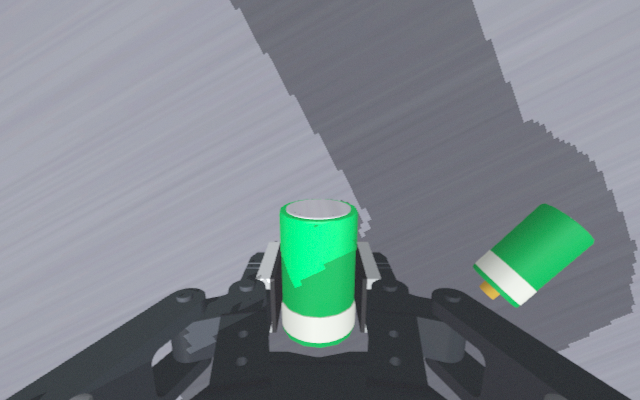

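```bash
python3 -m crank '[[-2,0,0,0,0,0,2.8],[-5,0,0,0,0,0,2.8],[-10,0,0,0,0,0,2.8],[-12,0,0,0,0,0,2.8],[-12,0,0,0,0,0,2.8]]' 60
python3 look.py w4.png;  python3 - <<'E'
from h import *
im=eyes.get_image('side');c=proj(im,manip.get_state()['position'])[0].astype(int); print(c)
x,y=max(c[0]-70,0),max(c[1]-80,0)
cv2.imwrite('pics/s4.png',cv2.resize(im['color'][y:y+120,x:x+150],None,fx=5,fy=5,interpolation=cv2.INTER_CUBIC))
E
```

```text
clock: 4.3
position: [0.498, 0.1574, 0.1269]
ee_rot: [0.605, -0.37, 0.601, 0.368]
contact_force: [-1.2, -0.2, -2.0]
width: 0.0314
[0.4968 0.1572 0.1253] [ 0.1729  0.2787  1.7849 -0.0001  1.0759 -0.9258]
[360 182]
```

View pics/w4.png

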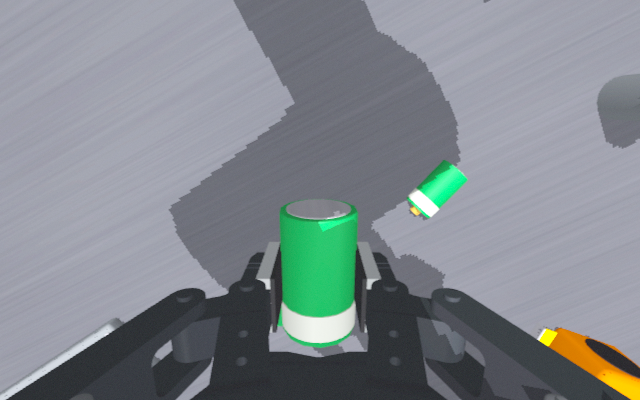

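View pics/s4.png

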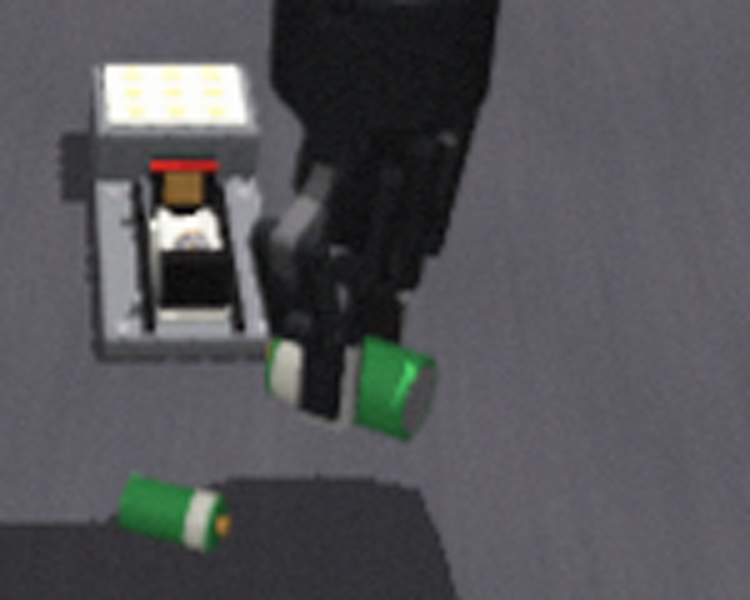

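The cell is held and level, with its flat end at wrist (318,210). Next I'll check its pose in the hand and measure the lamp from the unshadowed top view.

```bash
python3 - <<'E'
from h import *
import pickle
w=pickle.load(open('wrist.pkl','rb')); st=manip.get_state(); Rt=rot(st['ee_rot']).as_matrix()
for dx in (-.0101,):
  F=np.array([dx,.0275,0]); 
  a=np.linspace(0,2*np.pi,8,endpoint=False)
  pts=[st['position']+Rt@(F+.0165*np.array([np.cos(t),0,np.sin(t)])) for t in a]
  print(proj(w,np.array(pts)).round(0).tolist(), proj(w,st['position']+Rt@F))
im=eyes.get_image('top'); pickle.dump(im,open('top2.pkl','wb'))
cv2.imwrite('pics/c4.png',cv2.resize(im['color'][180:250,375:495],(800,466),interpolation=cv2.INTER_CUBIC))
cv2.imwrite('pics/w4c.png',cv2.resize(w['color'][180:360,240:400],(800,900),interpolation=cv2.INTER_CUBIC)[:600])
E
```

```text
[[314.0, 192.0], [339.0, 194.0], [352.0, 202.0], [343.0, 210.0], [313.0, 214.0], [283.0, 210.0], [275.0, 202.0], [288.0, 194.0]] [[313.4887 201.5961]]
```

View pics/c4.png

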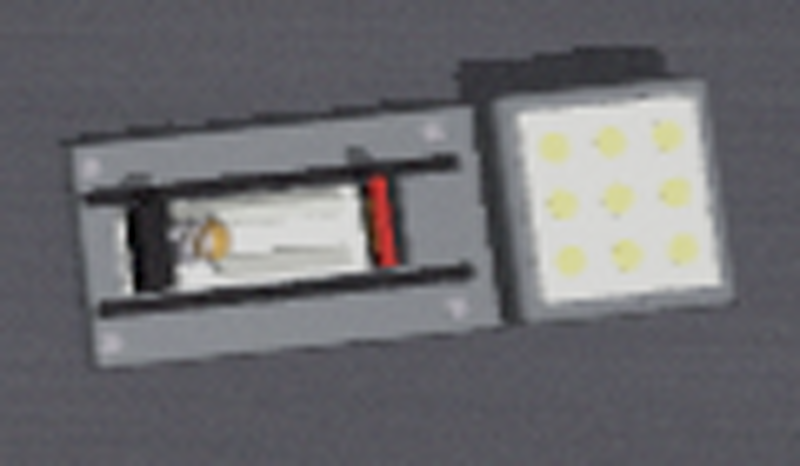

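View pics/w4c.png

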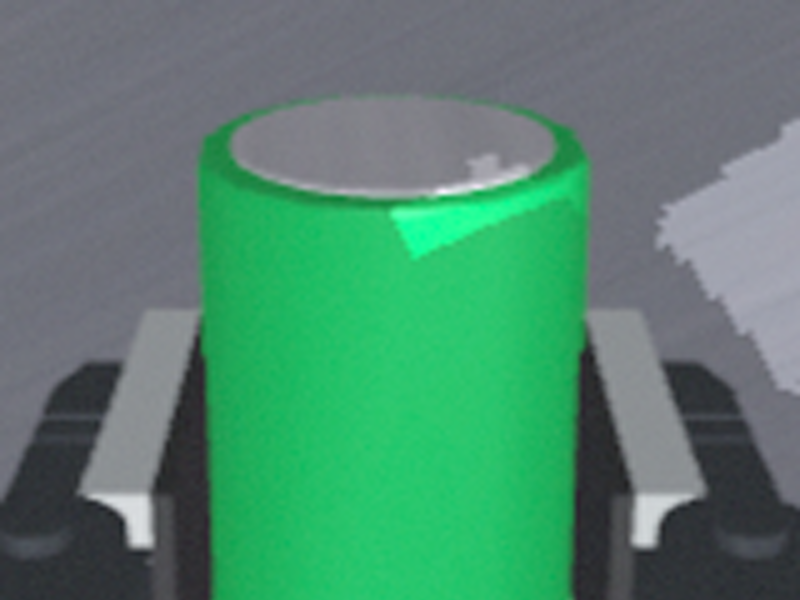

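```bash
python3 - <<'E'
from h import *
import pickle
im=pickle.load(open('top2.pkl','rb')); C=cloud(im)
P=lambda x,y,z:onplane(im,375+x/6.667,180+y/6.667,z)
H=[P(*c,.046)[:2] for c in [(494,100),(705,81),(735,301),(521,321)]]
B=[P(*c,.014)[:2] for c in [(72,147),(98,367)]]
# fit lamp pose (x,y,yaw) to corners
M=np.array([(35,45),(120,45),(120,-45),(35,-45),(-125,45),(-125,-45)])/1000
W=np.array(H+B)
mc,wc=M.mean(0),W.mean(0); U,S,Vt=np.linalg.svd((M-mc).T@(W-wc)); Rm=(U@Vt).T
if np.linalg.det(Rm)<0: print('flip')
o=wc-Rm@mc; yaw=np.degrees(np.arctan2(Rm[1,0],Rm[0,0])); print('o',o,'yaw',yaw); print('res mm',((M@Rm.T+o-W)*1000).round(1).tolist())
L=lambda p:((p[:2]-o)@Rm*1000).round(1)
for nm,c,z in [('lip rear',(366,178),.051),('lip rear',(380,267),.051),('lip front',(387,177),.051),('lip front',(401,265),.051),('block back',(129,196),.047),('block back',(138,291),.047),('block front',(168,194),.047),('block front',(175,290),.047),('dome',(231,240),.0405)]: print(nm,L(P(*c,z)))
D=(C[:,:,:2]-o)@Rm*1000
Z=C[:,:,2]*1000
m=(abs(D[:,:,1])<10)&(D[:,:,0]>-110)&(D[:,:,0]<5)
for x in range(-112,8,4):
    k=m&(abs(D[:,:,0]-x)<2); 
    if k.any(): print(x,Z[k].max().round(0),np.median(Z[k]).round(0),end='; ')
E
```

```text
o [ 0.5762 -0.1827] yaw -83.32639433049266
res mm [[1.8, 0.6], [2.7, -1.6], [-1.8, -2.3], [-2.6, -0.6], [1.3, 2.0], [-1.4, 1.9]]
lip rear [-19.4  17.7]
lip rear [-18.3 -16.7]
lip front [-11.3  17.3]
lip front [-10.2 -16.7]
block back [-109.9   19.9]
block back [-110.7  -16.6]
block front [-94.9  19.2]
block front [-96.6 -17.6]
dome [-71.3  -0.4]
-108 51.0 34.0; -104 51.0 47.0; -100 51.0 47.0; -96 52.0 47.0; -92 51.0 48.0; -88 49.0 42.0; -84 52.0 46.0; -80 51.0 46.0; -76 50.0 47.0; -72 44.0 26.0; -68 28.0 22.0; -64 27.0 24.0; -60 30.0 22.0; -56 28.0 23.0; -52 29.0 25.0; -48 29.0 23.0; -44 27.0 24.0; -40 28.0 23.0; -36 29.0 23.0; -32 31.0 23.0; -28 28.0 24.0; -24 29.0 23.0; -20 21.0 20.0; -16 54.0 35.0; -12 54.0 37.0; -8 56.0 51.0;
```

```bash
cat >> h.py <<'E'
O=np.array([.5762,-.1827,0]); YAW=-83.3; FL=np.array([-.0101,.026,0])
def lampR(): return R.from_euler('z',YAW,degrees=True).as_matrix()
def go(fx,fz,tilt,fy=0,yaw=None):
    "flat end centre in lamp mm"
    Rt=toolR(YAW,tilt); F=O+lampR()@np.array([fx,fy,fz])/1000; cmd(F-Rt@FL,Rt)
def now():
    st=manip.get_state(); Rt=rot(st['ee_rot']).as_matrix(); F=lampR().T@(st['position']+Rt@FL-O)*1000
    a=lampR().T@-Rt[:,1]; print('flat lamp mm',F.round(1),'axis tilt',np.degrees(np.arcsin(a[2])).round(2),'yawerr',np.degrees(np.arctan2(a[1],a[0])).round(2),'roll',np.degrees(np.arcsin((lampR().T@Rt[:,2])[2])).round(2),'F lamp',(lampR().T@st['contact_force']).round(2),'t',st['clock'].__round__(2),'w',round(st['width'],4))
E
python3 -c "
from h import *
go(-60,140,0); now()"
```

```text
shift cm [ -0.64 -20.74 -23.76] turn [56.2 -0.1 -0. ] | t 4.45 F [-0.5087 -1.4213 -1.1532] w 0.031108553893187542
flat lamp mm [-361.2  -62.1  133.7] axis tilt -0.09 yawerr 56.25 roll -0.07 F lamp [ 1.35 -0.67 -1.15] t 4.45 w 0.0311
```

```bash
python3 -m crank '[[-0.6,-20.7,-23.8,56.2,0,0,2.8],[-0.6,-20.7,-23.8,56.2,0,0,2.8],[-0.6,-20.7,-23.8,56.2,0,0,2.8],[-0.6,-20.7,-23.8,56.2,0,0,2.8],[-0.6,-20.7,-23.8,56.2,0,0,2.8]]'
python3 -c "
from h import *
go(-60,140,0); now()"
```

```text
clock: 5.08
position: [0.5714, -0.1477, 0.1287]
ee_rot: [0.704, -0.054, 0.706, 0.055]
contact_force: [0.2, 0.8, -1.3]
width: 0.0312
shift cm [-0.13 -0.13  0.07] turn [ 2.2 -0.1 -0.1] | t 5.075 F [ 0.1717  0.8012 -1.2853] w 0.031188145185067333
flat lamp mm [-61.3  -1.7 138.8] axis tilt -0.1 yawerr 2.17 roll -0.14 F lamp [-0.78  0.26 -1.29] t 5.08 w 0.0312
```

```bash
python3 -m crank '[[0,-0.1,0.0,2.5,0,0,2.8],[0,-0.1,0.0,2.5,0,0,2.8],[0,-0.1,0.0,2.5,0,0,2.8]]'
python3 look.py w5.png
python3 -c "
from h import *
go(-60,140,0); now()"
```

```text
clock: 5.45
position: [0.5713, -0.1462, 0.1293]
ee_rot: [0.705, -0.042, 0.707, 0.042]
contact_force: [0.8, 0.7, -1.7]
width: 0.0311
[ 0.5715 -0.146   0.1297] [-0.3681  0.3708  1.6274  0.0001  1.1451 -0.4874]
shift cm [-0.02 -0.3   0.04] turn [ 0.1 -0.1 -0. ] | t 5.5 F [-0.6372 -0.6234 -2.08  ] w 0.030953174002428082
flat lamp mm [-63.   -0.4 139.8] axis tilt -0.05 yawerr 0.13 roll -0.08 F lamp [ 0.54 -0.71 -2.08] t 5.5 w 0.031
```

View pics/w5.png

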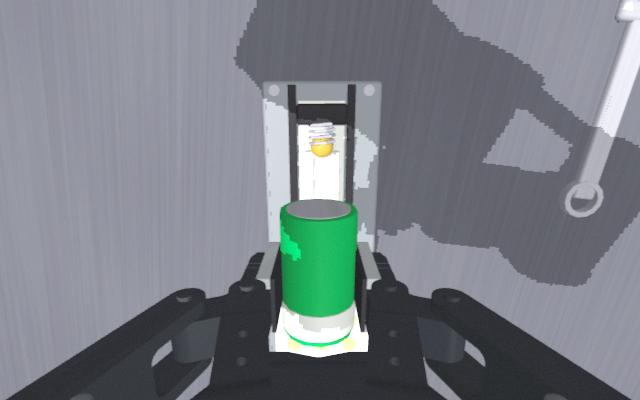

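```bash
python3 - <<'E'
from h import *
import pickle
w=pickle.load(open('wrist.pkl','rb'))
cv2.imwrite('pics/w5c.png',cv2.resize(w['color'][75:225,250:400],(600,600),interpolation=cv2.INTER_CUBIC))
E
```

```text
(no output)
```

View pics/w5c.png

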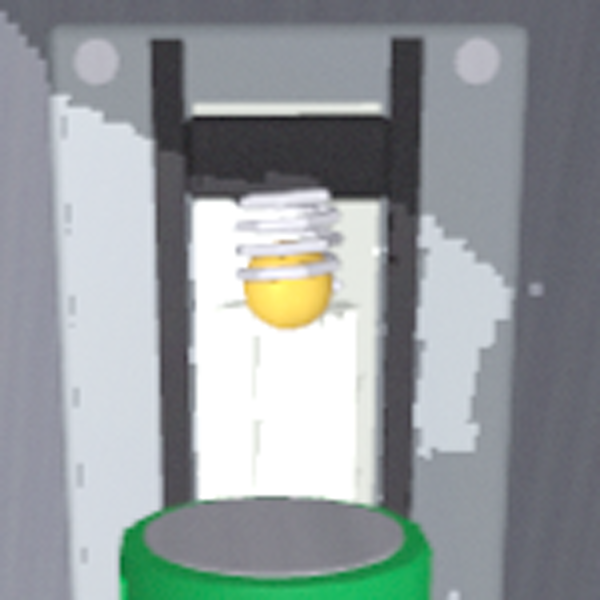

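```bash
python3 -c "
from h import *
go(-66,90,30,fy=1.8); now()"
```

```text
shift cm [3.54 0.14 0.22] turn [  0.2  -0.  -30. ] | t 5.5 F [-0.6372 -0.6234 -2.08  ] w 0.030953174002428082
flat lamp mm [-63.   -0.4 139.8] axis tilt -0.05 yawerr 0.13 roll -0.08 F lamp [ 0.54 -0.71 -2.08] t 5.5 w 0.031
```

```bash
python3 -m crank '[[1,0.1,0.2,0,0,-10,2.8],[2.2,0.1,0.2,0,0,-20,2.8],[3.5,0.1,0.2,0,0,-30,2.8],[3.5,0.1,0.2,0,0,-30,2.8],[3.5,0.1,0.2,0,0,-30,2.8]]'
python3 look.py w6.png
python3 -c "
from h import *
go(-66,60,30,fy=1.8); now()"
```

```text
clock: 6.12
position: [0.5746, -0.1452, 0.096]
ee_rot: [0.693, -0.223, 0.671, -0.142]
contact_force: [1.5, -0.4, -2.1]
width: 0.0312
[ 0.5749 -0.1461  0.0965] [-0.0633  0.4089  1.8097 -0.6574  0.9327  0.2233]
shift cm [ 2.69  1.78 -0.12] turn [-0.   0.1 -0.1] | t 6.175 F [ 0.1507 -0.6249 -1.8967] w 0.03110364921541906
flat lamp mm [-64.    3.   92.2] axis tilt 29.95 yawerr -0.04 roll 0.11 F lamp [ 0.64  0.08 -1.9 ] t 6.17 w 0.0311
```

View pics/w6.png

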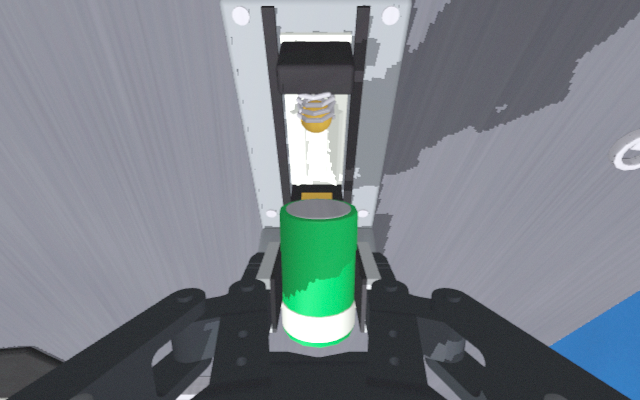

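The cell axis is at column 318.7 and the block and dome at about 316–317, so I need to shift about 1 mm back towards −y. Now descending to fz 45.

```bash
python3 -m crank '[[1.3,0.9,-0.1,0,0,0,2.8],[2.7,1.8,-0.1,0,0,0,2.8],[2.7,1.8,-0.1,0,0,0,2.8],[2.7,1.8,-0.1,0,0,0,2.8]]'
python3 -c "
from h import *
go(-66,45,30,fy=1.8); now()"
```

```text
clock: 6.68
position: [0.5727, -0.1443, 0.0627]
ee_rot: [0.692, -0.223, 0.671, -0.143]
contact_force: [-0.4, 0.3, -1.5]
width: 0.0311
shift cm [1.17 0.66 0.08] turn [ 0. -0.  0.] | t 6.675 F [-0.3789  0.2643 -1.5051] w 0.031109729369339662
flat lamp mm [-66.1   1.   58.5] axis tilt 30.0 yawerr 0.04 roll -0.03 F lamp [-0.31 -0.35 -1.51] t 6.67 w 0.0311
```

```bash
python3 -m crank '[[0.4,0.2,0.05,0,0,0,2.8],[0.8,0.4,0.05,0,0,0,2.8],[1.1,0.65,0.05,0,0,0,2.8],[1.1,0.65,0.05,0,0,0,2.8]]'
python3 look.py w7.png
python3 -c "
from h import *
go(-70,45,30,fy=1.8); now()"
python3 - <<'E'
from h import *
im=eyes.get_image('side')
cv2.imwrite('pics/s7.png',cv2.resize(im['color'][90:200,260:400],(760,600),interpolation=cv2.INTER_CUBIC))
E
```

```text
clock: 7.18
position: [0.5729, -0.1436, 0.0498]
ee_rot: [0.692, -0.223, 0.671, -0.142]
contact_force: [0.2, 0.5, -1.7]
width: 0.0312
[ 0.5731 -0.1436  0.0501] [-0.0581  0.468   1.8597 -0.7127  0.8526  0.3146]
shift cm [-0.09  0.32  0.03] turn [0.1 0.  0. ] | t 7.225 F [-0.5292 -0.0458 -1.9648] w 0.031051041770940875
flat lamp mm [-66.7   1.5  45.8] axis tilt 30.0 yawerr 0.06 roll -0.02 F lamp [-0.02 -0.53 -1.96] t 7.22 w 0.0311
```

View pics/w7.png

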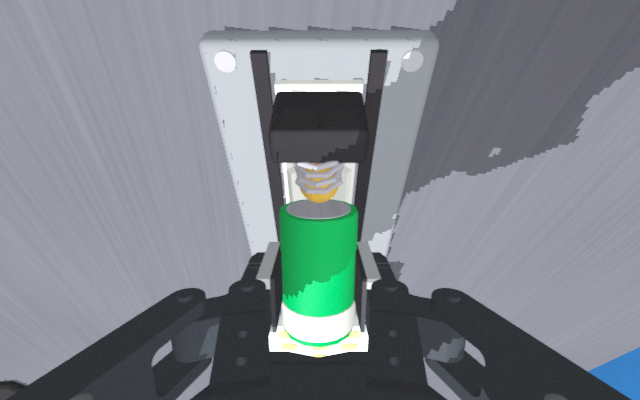

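View pics/s7.png

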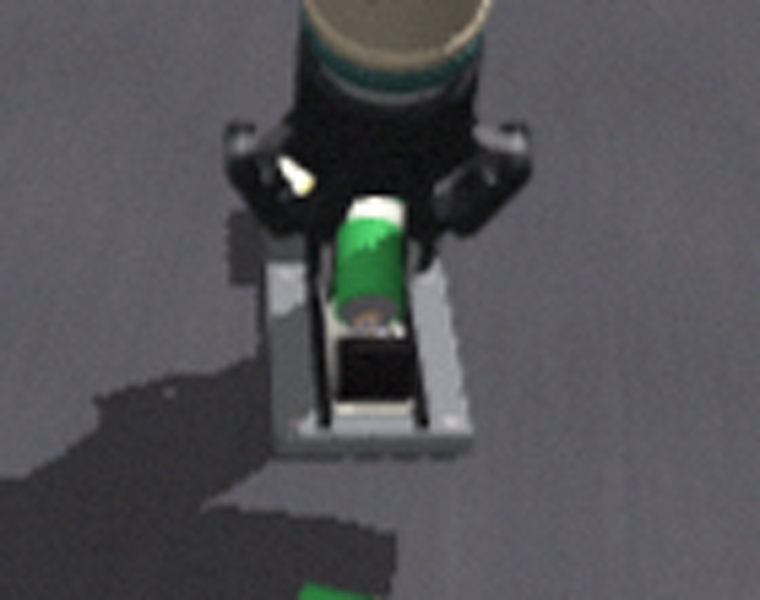

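The dome is at (319,190) and the cell sits at column 318.7, so they are aligned. Now I'll feel along lamp −x, which is tool (−0.5, +0.866).

```bash
python3 -m crank '[[-0.1,0.17,0,0,0,0,2.8],[-0.2,0.35,0,0,0,0,2.8],[-0.2,0.35,0,0,0,0,2.8],[-0.2,0.35,0,0,0,0,2.8]]'
python3 -c "
from h import *
now()"
python3 -m crank '[[-0.1,0.17,0,0,0,0,2.8],[-0.2,0.35,0,0,0,0,2.8],[-0.2,0.35,0,0,0,0,2.8],[-0.2,0.35,0,0,0,0,2.8]]'
python3 -c "
from h import *
now()"
```

```text
clock: 7.78
position: [0.5728, -0.1397, 0.0503]
ee_rot: [0.693, -0.223, 0.671, -0.143]
contact_force: [0.1, -0.5, -1.8]
width: 0.031
flat lamp mm [-70.7   1.6  46.1] axis tilt 30.01 yawerr 0.04 roll 0.01 F lamp [ 0.49  0.03 -1.76] t 7.78 w 0.031
clock: 8.28
position: [0.5723, -0.136, 0.0505]
ee_rot: [0.692, -0.223, 0.671, -0.143]
contact_force: [-0.0, -3.0, -0.6]
width: 0.031
flat lamp mm [-74.4   1.6  46.2] axis tilt 30.04 yawerr 0.04 roll -0.01 F lamp [ 2.94 -0.35 -0.6 ] t 8.28 w 0.031
```

```bash
python3 -m crank '[[-0.1,0.17,0,0,0,0,2.8],[-0.2,0.35,0,0,0,0,2.8],[-0.2,0.35,0,0,0,0,2.8],[-0.2,0.35,0,0,0,0,2.8]]'
python3 -c "
from h import *
now()"
python3 -m crank '[[-0.1,0.17,0,0,0,0,2.8],[-0.1,0.17,0,0,0,0,2.8],[-0.1,0.17,0,0,0,0,2.8]]'
python3 -c "
from h import *
now()"
```

```text
clock: 8.78
position: [0.5719, -0.1325, 0.0507]
ee_rot: [0.692, -0.224, 0.671, -0.143]
contact_force: [-0.1, -6.5, -1.4]
width: 0.0308
flat lamp mm [-77.9   1.6  46.4] axis tilt 30.11 yawerr 0.07 roll -0.03 F lamp [ 6.44 -0.83 -1.37] t 8.78 w 0.0308
clock: 9.15
position: [0.5717, -0.131, 0.051]
ee_rot: [0.692, -0.224, 0.671, -0.143]
contact_force: [0.7, -7.0, 0.3]
width: 0.0311
flat lamp mm [-79.4   1.6  46.7] axis tilt 30.16 yawerr 0.08 roll -0.04 F lamp [ 7.07 -0.15  0.25] t 9.15 w 0.0311
```

```bash
python3 -c "
from h import *
go(-80.0,46,25,fy=1.7); go(-80.2,44.5,20,fy=1.7)"
```

```text
shift cm [0.26 0.19 0.01] turn [ 0.1 -0.   5.2] | t 9.15 F [ 0.6755 -7.0439  0.251 ] w 0.031128790397611277
shift cm [0.59 0.4  0.01] turn [ 0.1 -0.  10.2] | t 9.15 F [ 0.6755 -7.0439  0.251 ] w 0.031128790397611277
```

```bash
python3 -m crank '[[0.13,0.1,0.01,0,0,2.5,2.8],[0.26,0.19,0.01,0,0,5,2.8],[0.42,0.3,0.01,0,0,7.5,2.8],[0.59,0.4,0.01,0,0,10,2.8],[0.59,0.4,0.01,0,0,10,2.8]]'
python3 -c "
from h import *
now();go(-79.9,43.3,15,fy=1.7); go(-79.5,42.5,10,fy=1.7)"
```

```text
clock: 9.78
position: [0.5724, -0.1318, 0.0448]
ee_rot: [0.703, -0.165, 0.687, -0.083]
contact_force: [0.2, -8.2, 2.6]
width: 0.0312
flat lamp mm [-78.9   2.1  45.2] axis tilt 20.21 yawerr 0.02 roll 0.06 F lamp [ 8.19 -0.76  2.57] t 9.78 w 0.0312
shift cm [ 0.38  0.26 -0.04] turn [0.  0.1 5.2] | t 9.775 F [ 0.2009 -8.2195  2.5677] w 0.031166054294473222
shift cm [ 0.68  0.37 -0.04] turn [ 0.   0.1 10.2] | t 9.775 F [ 0.2009 -8.2195  2.5677] w 0.031166054294473222
```

```bash
python3 -m crank '[[0.18,0.16,0.0,0,0,2.5,2.8],[0.36,0.3,0.0,0,0,5,2.8],[0.36,0.3,0.0,0,0,5,2.8]]'
python3 -c "
from h import *
now(); go(-79.6,42.5,10,fy=1.7)"
python3 look.py w8.png
```

```text
clock: 10.15
position: [0.5729, -0.1307, 0.0404]
ee_rot: [0.706, -0.135, 0.693, -0.052]
contact_force: [0.3, -9.6, 2.6]
width: 0.0308
flat lamp mm [-79.8   2.8  43.3] axis tilt 15.27 yawerr 0.05 roll 0.14 F lamp [ 9.56 -0.83  2.58] t 10.15 w 0.0308
shift cm [ 0.32  0.1  -0.11] turn [0.1 0.2 5.3] | t 10.15 F [ 0.2958 -9.5901  2.579 ] w 0.03084934323644133
[ 0.573  -0.1305  0.0404] [-0.1865  0.4433  1.814  -0.3464  0.8306 -0.0771]
```

View pics/w8.png

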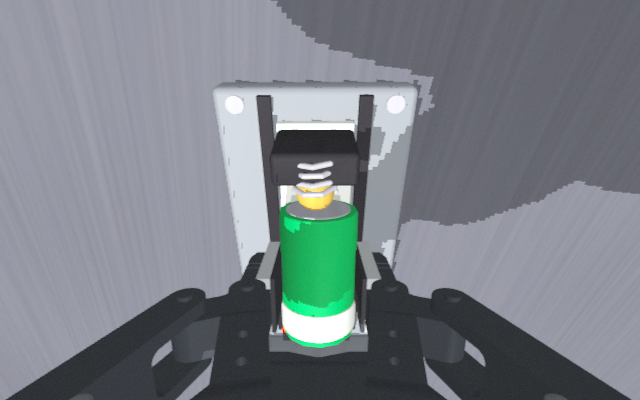

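The block and dome are at column 315 and the cell at 318.7, so I'll shift about 1 mm in tool −z. A corner of the red lip shows at (283,331), below the band. δ is about 9.5 mm.

```bash
python3 -m crank '[[0.15,0.07,-0.05,0,0,2.5,2.8],[0.32,0.13,-0.1,0,0,5.2,2.8],[0.32,0.13,-0.12,0,0,5.2,2.8]]'
python3 -c "
from h import *
now(); go(-79.5,42.0,5,fy=1.7)"
```

```text
clock: 10.58
position: [0.573, -0.1307, 0.0372]
ee_rot: [0.709, -0.104, 0.698, -0.021]
contact_force: [2.1, -9.4, 3.6]
width: 0.0304
flat lamp mm [-79.4   2.8  42.6] axis tilt 10.11 yawerr 0.03 roll 0.3 F lamp [9.6  0.95 3.56] t 10.57 w 0.0304
shift cm [ 0.28  0.13 -0.12] turn [0.  0.3 5.1] | t 10.575 F [ 2.0638 -9.4228  3.5636] w 0.03038104639274161
```

```bash
python3 -m crank '[[0.12,0.07,-0.03,0,0.1,2.5,2.8],[0.25,0.14,-0.05,0,0.2,5,2.8],[0.25,0.14,-0.05,0,0.2,5,2.8]]'
python3 -c "
from h import *
now(); go(-79.5,41.8,0,fy=1.7)"
python3 look.py w9.png;python3 - <<'E'
from h import *
im=eyes.get_image('side')
cv2.imwrite('pics/s9.png',cv2.resize(im['color'][90:200,260:400],(760,600),interpolation=cv2.INTER_CUBIC))
E
```

```text
clock: 10.95
position: [0.5727, -0.1301, 0.0341]
ee_rot: [0.708, -0.073, 0.702, 0.01]
contact_force: [1.0, -9.5, 1.2]
width: 0.0307
flat lamp mm [-79.4   2.6  41.9] axis tilt 5.15 yawerr 0.04 roll 0.13 F lamp [ 9.59 -0.13  1.23] t 10.95 w 0.0307
shift cm [ 0.23  0.11 -0.09] turn [0.  0.1 5.2] | t 10.95 F [ 0.9872 -9.5374  1.2296] w 0.030726868301665725
[ 0.5727 -0.13    0.0341] [-0.2907  0.4539  1.7759 -0.1065  0.8765 -0.342 ]
```

View pics/w9.png

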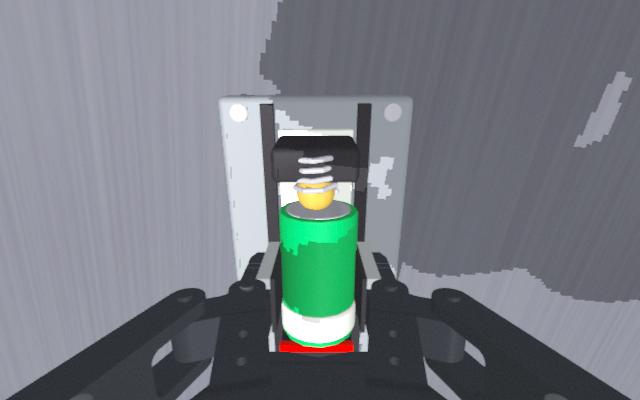

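View pics/s9.png

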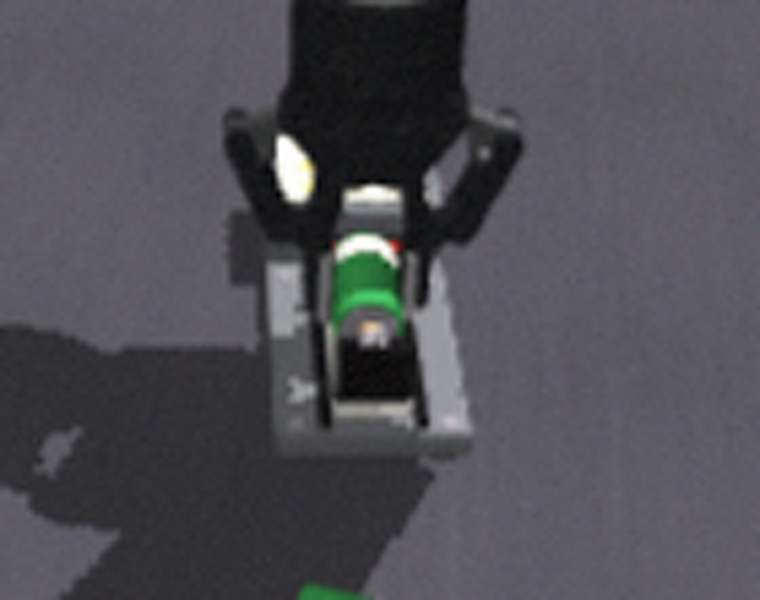

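The whole red lip shows clear in front of the body, rows 342–351, and the button end is still behind it. δ is about 9.6 mm. Next I'll roll to level.

```bash
python3 -m crank '[[0.1,0.06,-0.03,0,0,2,2.8],[0.2,0.11,-0.06,0,0.1,4,2.8],[0.25,0.14,-0.09,0,0.1,5.2,2.8],[0.25,0.14,-0.09,0,0.1,5.2,2.8]]'
python3 -c "
from h import *
now(); go(-79.5,40.8,0,fy=1.7)"
python3 look.py w10.png
```

```text
clock: 11.55
position: [0.5724, -0.1293, 0.0314]
ee_rot: [0.707, -0.042, 0.705, 0.041]
contact_force: [2.8, -9.1, 1.7]
width: 0.0312
flat lamp mm [-79.5   2.4  41.5] axis tilt 0.03 yawerr 0.04 roll 0.13 F lamp [9.32 1.7  1.69] t 11.55 w 0.0312
shift cm [ 0.07  0.   -0.07] turn [0.  0.1 0. ] | t 11.55 F [ 2.7749 -9.0624  1.6893] w 0.03118382436578019
[ 0.5724 -0.1291  0.0313] [-0.3407  0.4669  1.755   0.0005  0.9174 -0.4589]
```

View pics/w10.png

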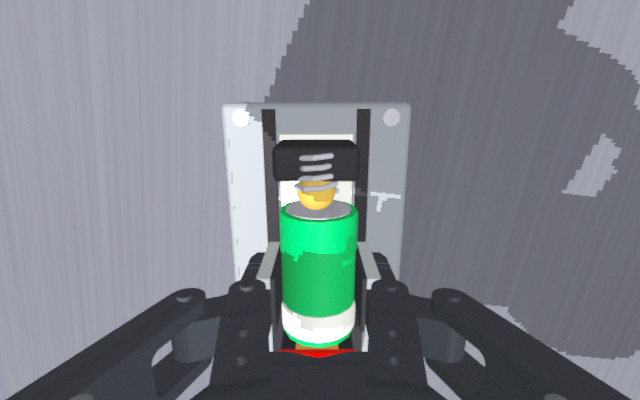

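The cell is level at fz about 41.5. Now I'll ease it forward to let the button go under the lip, lowering slightly.

```bash
python3 -m crank '[[0.03,0,0,0,0,0,2.8],[0.06,-0.05,0,0,0,0,2.8],[0.06,-0.15,0,0,0,0,2.8],[0.06,-0.25,0,0,0,0,2.8],[0.06,-0.25,0,0,0,0,2.8]]'
python3 -c "
from h import *
now()"
python3 look.py w11.png
```

```text
clock: 12.22
position: [0.5722, -0.1306, 0.0309]
ee_rot: [0.706, -0.041, 0.705, 0.042]
contact_force: [2.3, -7.3, 2.1]
width: 0.031
flat lamp mm [-78.2   2.1  41. ] axis tilt -0.04 yawerr 0.06 roll 0.09 F lamp [7.49 1.4  2.09] t 12.22 w 0.031
[ 0.5722 -0.1305  0.0309] [-0.3436  0.4681  1.7542  0.0017  0.9181 -0.4627]
```

View pics/w11.png

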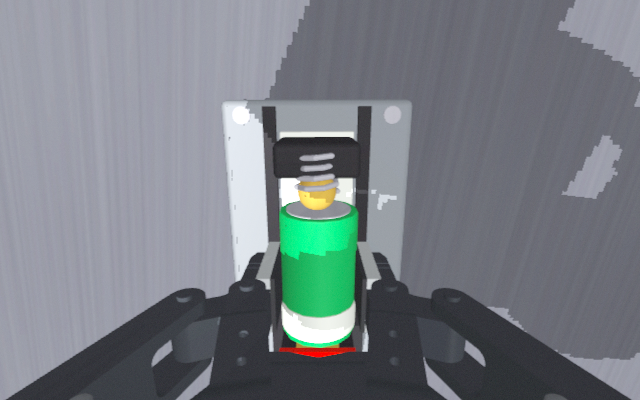

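```bash
python3 -m crank '[[0,-0.1,0.02,0,0,0,2.8],[0,-0.2,0.04,0,0,0,2.8],[0,-0.3,0.05,0,0,0,2.8],[0,-0.3,0.05,0,0,0,2.8]]'
python3 -c "
from h import *
now()"
python3 look.py w12.png
```

```text
clock: 12.78
position: [0.5719, -0.132, 0.0305]
ee_rot: [0.706, -0.04, 0.706, 0.043]
contact_force: [1.6, -4.5, 5.0]
width: 0.0308
flat lamp mm [-76.8   1.6  40.7] axis tilt -0.21 yawerr 0.03 roll -0.03 F lamp [4.64 1.02 4.97] t 12.78 w 0.0308
[ 0.5719 -0.1321  0.0305] [-0.3473  0.4699  1.7519  0.0037  0.9219 -0.4672]
```

View pics/w12.png

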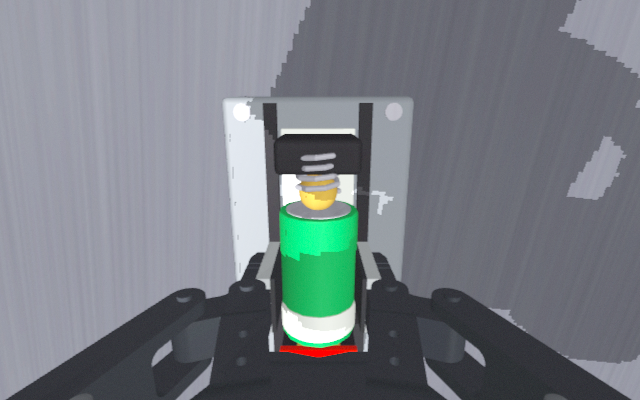

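```bash
python3 -m crank '[[-0.05,0,0,0,0,0,2.8],[-0.05,-0.1,0,0,0,0,2.8],[-0.05,-0.15,0,0,0,0,2.8],[-0.05,-0.15,0,0,0,0,2.8]]'
python3 -c "
from h import *
now()"
```

```text
clock: 13.32
position: [0.5718, -0.1323, 0.0305]
ee_rot: [0.705, -0.039, 0.706, 0.043]
contact_force: [5.9, -2.2, 3.4]
width: 0.0312
flat lamp mm [-76.5   1.6  40.8] axis tilt -0.34 yawerr -0.01 roll -0.06 F lamp [2.85 5.62 3.37] t 13.32 w 0.0312
```

```bash
python3 -m crank '[[-0.03,0,0,0,0,0,2.8],[-0.06,0,0,0,0,0,2.8],[-0.06,0,0,0,0,0,2.8]]'
python3 -c "
from h import *
now()"
python3 look.py w13.png;python3 - <<'E'
from h import *
import pickle
w=pickle.load(open('wrist.pkl','rb'))
cv2.imwrite('pics/w13c.png',cv2.resize(w['color'][290:370,260:380],(780,520),interpolation=cv2.INTER_CUBIC))
im=eyes.get_image('side')
cv2.imwrite('pics/s13.png',cv2.resize(im['color'][110:180,290:360],(600,600),interpolation=cv2.INTER_CUBIC))
now()
E
```

```text
clock: 13.7
position: [0.5717, -0.1327, 0.0307]
ee_rot: [0.705, -0.04, 0.707, 0.043]
contact_force: [5.5, -3.6, 0.4]
width: 0.0308
flat lamp mm [-76.2   1.4  40.9] axis tilt -0.31 yawerr 0.01 roll -0.09 F lamp [4.25 5.07 0.42] t 13.7 w 0.0308
[ 0.5717 -0.1326  0.0307] [-0.3491  0.4703  1.7506  0.0052  0.9245 -0.4694]
flat lamp mm [-76.2   1.4  40.9] axis tilt -0.31 yawerr 0.01 roll -0.09 F lamp [3.71 4.35 0.73] t 13.8 w 0.031
```

View pics/w13c.png

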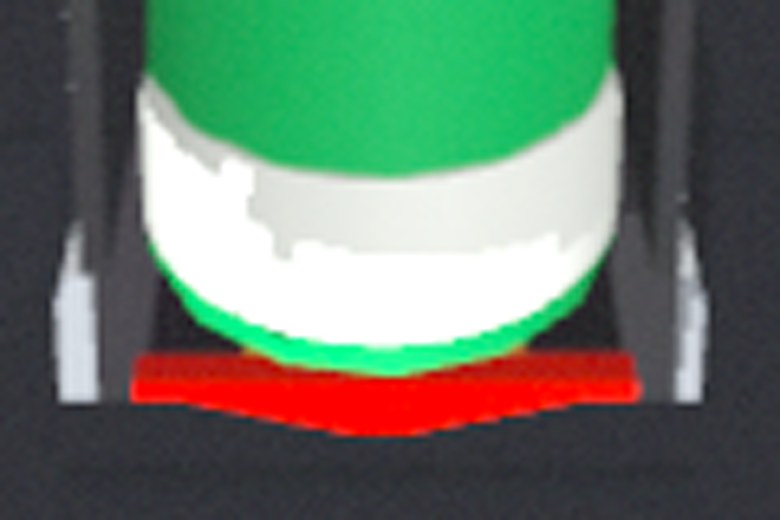

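View pics/s13.png

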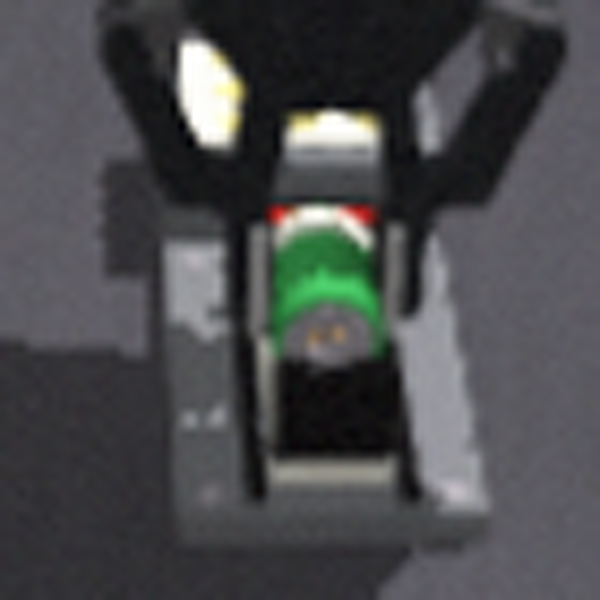

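```bash
python3 - <<'E'
from h import *
import pickle
w=pickle.load(open('wrist.pkl','rb')); L=lampR().T
def lx(u,v,z): return (L@(onplane(w,u,v,z)-O)*1000).round(1)
print('cell body top front',lx(321,290+374/6.5,.0574)); 
print('lip rear top L,R',lx(282,290+353/6.5,.051),lx(357,290+353/6.5,.051))
print('lip rear bottom? ',lx(282,290+378/6.5,.051))
w5=w['color']
cv2.imwrite('pics/w13d.png',cv2.resize(w5[120:230,260:380],(780,715),interpolation=cv2.INTER_CUBIC)[:600])
print('flat top edge',lx(318,198.5,.0574))
E
```

```text
cell body top front [-22.5   3.9  57.4]
lip rear top L,R [-18.9 -13.2  51. ] [-19.   19.7  51. ]
lip rear bottom?  [-16.9 -13.2  51. ]
flat top edge [-86.9   2.6  57.4]
```

View pics/w13d.png

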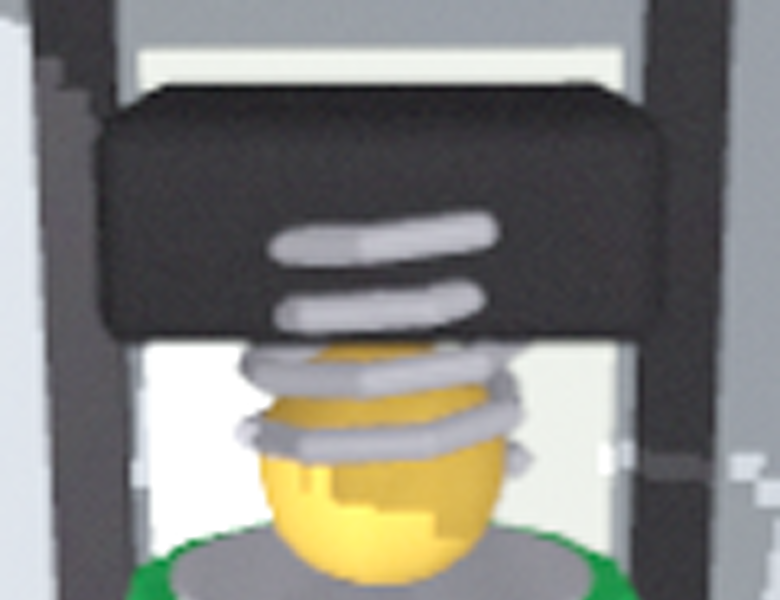

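```bash
python3 -m crank '[[0,0,0.05,0,0,0,2.8],[0,0,0.1,0,0,0,2.8],[0,0,0.1,0,0,0,2.8]]'
python3 -c "
from h import *
now()"
python3 -m crank '[[0,-0.05,0,0,0,0,2.8],[0,-0.1,0,0,0,0,2.8],[0,-0.1,0,0,0,0,2.8]]'
python3 -c "
from h import *
now()"
```

```text
clock: 14.18
position: [0.5717, -0.1326, 0.0306]
ee_rot: [0.705, -0.04, 0.707, 0.043]
contact_force: [3.9, -3.7, 2.7]
width: 0.0309
flat lamp mm [-76.2   1.4  40.9] axis tilt -0.32 yawerr 0.03 roll -0.2 F lamp [4.13 3.47 2.67] t 14.18 w 0.0309
clock: 14.55
position: [0.5717, -0.1328, 0.0306]
ee_rot: [0.704, -0.039, 0.707, 0.044]
contact_force: [6.1, -1.2, 2.8]
width: 0.0313
flat lamp mm [-76.    1.4  40.9] axis tilt -0.4 yawerr -0.01 roll -0.2 F lamp [1.93 5.91 2.82] t 14.55 w 0.0313
```

```bash
python3 - <<'E'
from h import *
a=cv2.imread('pics/w4.png')[185:365,250:390];b=cv2.imread('pics/w13.png')[185:365,250:390]
cv2.imwrite('pics/cmp.png',cv2.resize(np.hstack([a,b]),(784,504),interpolation=cv2.INTER_CUBIC))
st=manip.get_state(); L=lampR().T; print('moment lamp',L@st['moment'],'F',L@st['contact_force'],'eff',st['effort'])
E
```

```text
moment lamp [ 0.8106 -0.2632  0.0576] F [1.9256 5.9052 2.8218] eff [ -0.2116 -44.4375 -14.0838  -0.1958   1.8587   0.0199]
```

View pics/cmp.png

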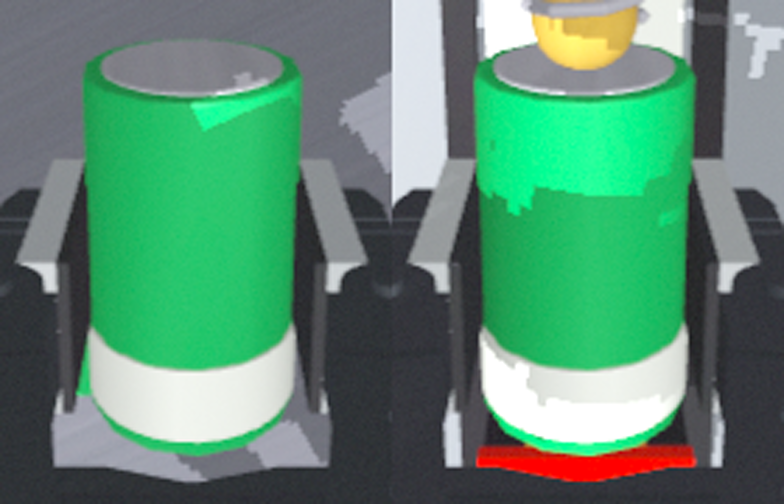

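```bash
python3 -m crank '[[0,0,0.05,0,0,0,2.8],[-0.03,0,0.1,0,0,0,2.8],[-0.03,0,0.15,0,0,0,2.8],[-0.03,0,0.15,0,0,0,2.8],[-0.03,0,0.15,0,0,0,2.8]]'
python3 -c "
from h import *
now()"
```

```text
clock: 15.18
position: [0.5718, -0.133, 0.0306]
ee_rot: [0.703, -0.039, 0.708, 0.044]
contact_force: [0.8, -1.9, 4.3]
width: 0.0311
flat lamp mm [-75.8   1.5  40.9] axis tilt -0.41 yawerr 0.01 roll -0.37 F lamp [1.98 0.58 4.3 ] t 15.18 w 0.0311
```

```bash
python3 -m crank '[[-0.04,0,0,0,0,0,2.8],[-0.08,0,0,0,0,0,2.8],[-0.08,0,0,0,0,0,2.8],[-0.08,0,0,0,0,0,2.8]]'
python3 -c "
from h import *
now()"
```

```text
clock: 15.68
position: [0.5718, -0.1335, 0.0308]
ee_rot: [0.703, -0.039, 0.708, 0.044]
contact_force: [1.8, -4.8, -1.9]
width: 0.0311
flat lamp mm [-75.3   1.4  41.1] axis tilt -0.37 yawerr 0.03 roll -0.39 F lamp [ 4.94  1.22 -1.93] t 15.68 w 0.0311
```

With the rail load gone, Fx is 4.9 N at fx −75.3, which matches the spring alone. So the resistance was rail friction. I'll ease it forward the last 1.5 mm.

```bash
python3 -m crank '[[0,-0.05,0,0,0,0,2.8],[0,-0.1,0,0,0,0,2.8],[0,-0.1,0,0,0,0,2.8],[0,-0.1,0,0,0,0,2.8]]'
python3 -c "
from h import *
now()"
python3 -m crank '[[-0.02,-0.04,0,0,0,0,2.8],[-0.02,-0.08,0,0,0,0,2.8],[-0.02,-0.08,0,0,0,0,2.8]]'
python3 -c "
from h import *
now()"
```

```text
clock: 16.18
position: [0.5718, -0.134, 0.0311]
ee_rot: [0.703, -0.039, 0.708, 0.044]
contact_force: [0.7, -4.8, -3.6]
width: 0.0309
flat lamp mm [-74.8   1.4  41.4] axis tilt -0.41 yawerr 0.02 roll -0.39 F lamp [ 4.87  0.1  -3.58] t 16.18 w 0.0309
clock: 16.55
position: [0.5721, -0.1346, 0.0316]
ee_rot: [0.703, -0.039, 0.708, 0.044]
contact_force: [-0.6, -3.9, -3.7]
width: 0.0312
flat lamp mm [-74.2   1.6  41.9] axis tilt -0.42 yawerr 0.01 roll -0.36 F lamp [ 3.77 -1.01 -3.66] t 16.55 w 0.0312
```

```bash
python3 -m crank '[[0.04,-0.02,0,0,0,0,2.8],[0.08,-0.05,0,0,0,0,2.8],[0.08,-0.08,0,0,0,0,2.8],[0.08,-0.08,0,0,0,0,2.8]]'
python3 -c "
from h import *
now()"
python3 look.py w14.png;python3 - <<'E'
from h import *
import pickle
w=pickle.load(open('wrist.pkl','rb'))
cv2.imwrite('pics/w14c.png',cv2.resize(w['color'][190:370,250:390],(622,800),interpolation=cv2.INTER_CUBIC)[200:])
E
```

```text
clock: 17.05
position: [0.5728, -0.1354, 0.0311]
ee_rot: [0.704, -0.039, 0.708, 0.044]
contact_force: [-0.7, -3.4, 0.4]
width: 0.0313
flat lamp mm [-73.3   2.2  41.4] axis tilt -0.42 yawerr -0.01 roll -0.28 F lamp [ 3.31 -1.08  0.38] t 17.05 w 0.0313
[ 0.5728 -0.1354  0.031 ] [-0.3528  0.4735  1.7431  0.0052  0.9327 -0.4729]
```

View pics/w14c.png

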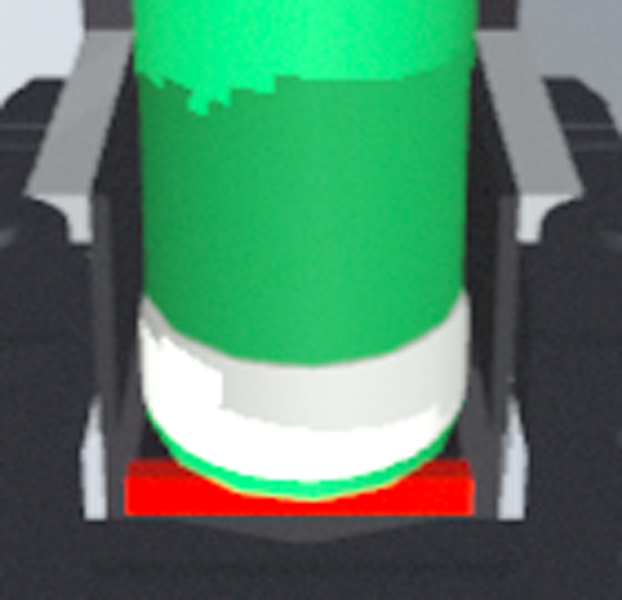

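```bash
python3 -m crank '[[0.03,0,-0.02,0,0,0,2.8],[0.06,0,-0.04,0,0,0,2.8],[0.06,-0.03,-0.04,0,0,0,2.8],[0.06,-0.03,-0.04,0,0,0,2.8]]'
python3 -c "
from h import *
now()
import pickle
w=eyes.get_image('wrist'); L=lampR().T
print((L@(onplane(w,319,345.9,.0575)-O)*1000),(L@(onplane(w,319,342.1,.051)-O)*1000))"
```

```text
clock: 17.6
position: [0.5727, -0.1355, 0.0308]
ee_rot: [0.704, -0.039, 0.708, 0.044]
contact_force: [-0.3, -0.2, 4.3]
width: 0.0309
flat lamp mm [-73.2   2.1  41.1] axis tilt -0.42 yawerr -0.01 roll -0.25 F lamp [ 0.12 -0.35  4.35] t 17.6 w 0.0309
[-20.3569   3.7825  57.5   ] [-17.0224   3.7754  51.    ]
```

```bash
python3 -m crank '[[-0.03,0,0,0,0,0,2.8],[-0.06,0,0,0,0,0,2.8],[-0.06,0,0,0,0,0,2.8]]'
python3 -c "
from h import *
now()"
python3 -m crank '[[-0.02,-0.03,0,0,0,0,2.8],[-0.02,-0.05,0,0,0,0,2.8],[-0.02,-0.05,0,0,0,0,2.8]]'
python3 -c "
from h import *
now()"
```

```text
clock: 18.02
position: [0.5727, -0.1357, 0.0308]
ee_rot: [0.704, -0.039, 0.708, 0.044]
contact_force: [0.3, 0.2, 2.0]
width: 0.0312
flat lamp mm [-73.    2.   41.1] axis tilt -0.41 yawerr -0.01 roll -0.27 F lamp [-0.13  0.31  1.97] t 18.02 w 0.0312
clock: 18.4
position: [0.5726, -0.1358, 0.0308]
ee_rot: [0.704, -0.039, 0.708, 0.044]
contact_force: [2.7, 3.8, -1.3]
width: 0.0312
flat lamp mm [-72.9   2.   41.2] axis tilt -0.45 yawerr -0.01 roll -0.28 F lamp [-3.48  3.17 -1.29] t 18.4 w 0.0312
```

Pushing forward now gives −3.5 N with no motion and no rail load, so the button is on the contact wall (fx −72.9, about 3.5 mm of spring). I'll back off the push and release.

```bash
python3 -m crank '[[0.02,0.03,0.03,0,0,0,2.8],[0.05,0.06,0.05,0,0,0,2.8],[0.05,0.06,0.05,0,0,0,2.8]]'
python3 -c "
from h import *
now()"
```

```text
clock: 18.77
position: [0.5726, -0.1358, 0.0308]
ee_rot: [0.704, -0.039, 0.708, 0.044]
contact_force: [1.3, 2.5, 3.8]
width: 0.0309
flat lamp mm [-73.   2.  41.] axis tilt -0.39 yawerr 0.01 roll -0.32 F lamp [-2.3   1.55  3.77] t 18.77 w 0.0309
```

```bash
python3 -m crank '[[-0.02,0.03,0.02,0,0,0,2.8],[-0.03,0.04,0.04,0,0,0,2.8],[-0.03,0.04,0.04,0,0,0,2.8]]' 20
python3 -m crank '[[0,0,0,0,0,0,3.2],[0,0,0,0,0,0,3.4],[0,0,0,0,0,0,3.8],[0,0,0,0,0,0,4.2],[0,0,0,0,0,0,4.6]]' 20
python3 look.py w15.png; python3 -c "
from h import *
now()"
```

```text
clock: 19.15
position: [0.5726, -0.1357, 0.0308]
ee_rot: [0.703, -0.039, 0.708, 0.044]
contact_force: [-2.3, -0.5, 2.4]
width: 0.0309
clock: 19.77
position: [0.5734, -0.1352, 0.0309]
ee_rot: [0.704, -0.039, 0.708, 0.044]
contact_force: [-0.5, -0.2, -0.3]
width: 0.0463
[ 0.5733 -0.1353  0.0309] [-0.3522  0.4743  1.7422  0.0049  0.9328 -0.4722]
flat lamp mm [-73.4   2.7  41.2] axis tilt -0.4 yawerr 0.01 roll -0.29 F lamp [-0.11 -0.31 -0.2 ] t 19.82 w 0.0458
```

View pics/w15.png

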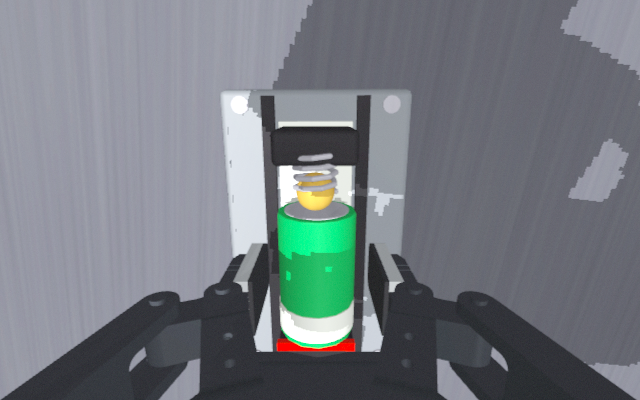

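Released. The cell lies centred at column 316, in line with the block, dome and lip. Retracting straight up and looking again.

```bash
python3 -m crank '[[-1,0,0,0,0,0,5.5],[-3,0,0,0,0,0,5.5],[-7,0,0,0,0,0,5.5],[-10,0,0,0,0,0,5.5],[-10,0,0,0,0,0,5.5]]' 20
python3 look.py w16.png; python3 - <<'E'
from h import *
import pickle
im=eyes.get_image('side')
cv2.imwrite('pics/s16.png',cv2.resize(im['color'][100:180,280:370],(675,600),interpolation=cv2.INTER_CUBIC))
E
```

```text
clock: 20.45
position: [0.5759, -0.1366, 0.1343]
ee_rot: [0.706, -0.04, 0.706, 0.043]
contact_force: [0.6, -0.1, -0.4]
width: 0.055
[ 0.5745 -0.1362  0.1324] [-0.3529  0.3705  1.6204  0.0042  1.1553 -0.4717]
```

View pics/w16.png

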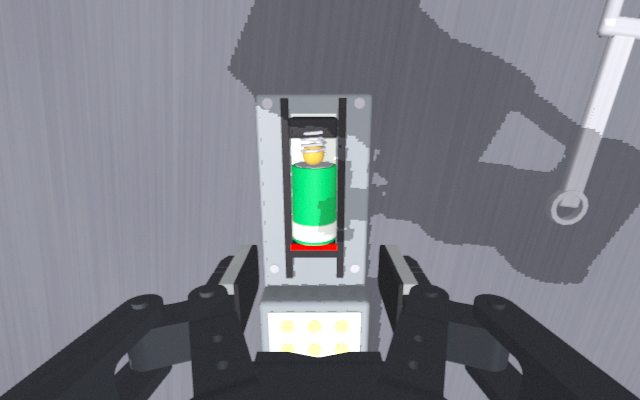

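View pics/s16.png

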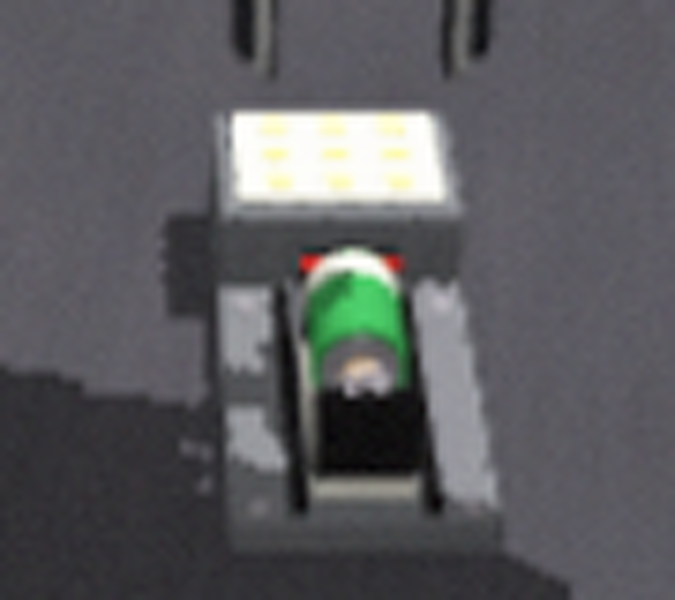

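The cell is in the bay under the lip, (314,200) in the wrist view. I'll check from depth that it lies level.

```bash
python3 - <<'E'
from h import *
import pickle
w=eyes.get_image('wrist'); C=cloud(w); D=(C-O)@lampR()*1000
for u in (306,311,315,320):
  print(u,[tuple(D[v-2:v+3,u,:].mean(0).round(1)[[0,2]]) for v in (172,185,198,210,222,234)])
t=eyes.get_image('top'); C2=(cloud(t)-O)@lampR()*1000
m=(C2[...,2]>53)&(C2[...,2]<66)&(abs(C2[...,1]-1)<8)&(C2[...,0]>-75)&(C2[...,0]<-18)
p=C2[m]; A=np.c_[p[:,0],p[:,1],np.ones(len(p))]; k=np.linalg.lstsq(A,p[:,2],rcond=None)[0]; print(len(p),'slope deg',np.degrees(k[0]),'z mean',p[:,2].mean())
b=cloud(w); print('bench z',np.median(b[100:200,100:200,2]))
E
```

```text
306 [(np.float64(-73.9), np.float64(55.1)), (np.float64(-65.1), np.float64(55.3)), (np.float64(-56.1), np.float64(55.8)), (np.float64(-47.3), np.float64(55.3)), (np.float64(-38.4), np.float64(54.8)), (np.float64(-29.7), np.float64(55.6))]
311 [(np.float64(-74.1), np.float64(55.9)), (np.float64(-65.4), np.float64(56.8)), (np.float64(-68.3), np.float64(100.6)), (np.float64(-47.9), np.float64(57.2)), (np.float64(-39.2), np.float64(56.9)), (np.float64(-30.4), np.float64(57.2))]
315 [(np.float64(-74.2), np.float64(56.6)), (np.float64(-65.6), np.float64(57.6)), (np.float64(-56.6), np.float64(57.6)), (np.float64(-48.0), np.float64(57.5)), (np.float64(-39.1), np.float64(56.9)), (np.float64(-30.4), np.float64(57.3))]
320 [(np.float64(-74.3), np.float64(56.9)), (np.float64(-65.7), np.float64(57.8)), (np.float64(-56.5), np.float64(57.5)), (np.float64(-48.0), np.float64(57.4)), (np.float64(-39.5), np.float64(57.9)), (np.float64(-30.8), np.float64(58.3))]
132 slope deg -0.5673760720093678 z mean 56.9578601306086
bench z 0.00049616980931666
```

```bash
python3 -c "
from h import *
print(manip.get_state()['clock'],manip.get_state()['width']); print(manip.sign_off())"
```

```text
20.65 0.054974121924908574
the job is handed in; nothing more can be done
None
```

The green cell is in the lamp's battery bay: level, under the red lip, with the spring pressing on it. I handed the job in at about 20.7 s; the interface gives no verdict.

**What I did:** I gripped the largest green cell and tilted it 30° button end up. I felt for the spring and pressed it about 9.5 mm (9.6 N). Then I rolled the cell level past the lip, eased it forward until the button met the contact wall, released it and retracted.

**Last checks:**
- **Level:** the top of the cell is at about z 57 mm (57 expected). Two cameras put it level to within about 0.6°.
- **Position:** it lines up with the spring block and lip in the pictures. The spring is pressed about 3.5 mm, judged from the forces just before release.
- **Forces:** the wrist never read more than about 10 N while the cell was on the lamp. I could not read the cell-to-lamp contact sum itself; I estimate it at no more than about 16 N.

**What did not agree:**
- **Resistance under the lip:** the cell dragged during the forward move. It went away when I lifted slightly, so I put it down to rail friction.
- **Gap to the lip:** the camera put the front of the body about 3.3 mm from the lip just before release, against 2 mm expected. That was within my measuring error, and the push against the wall showed no further travel.
- **Holder offset:** the camera put the holder about 6–7 mm off its middle place and feel put it about 3 mm off. I went by feel.

I did not deliberately touch anything else on the bench, but I did not measure those objects again at the end.

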